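# Used pastry cutter through the sprung flap of the wash-up caddy

### The job

Put the used fluted pastry cutter that lies on the lid of the white wash-up caddy into the caddy, without gripping or lifting it: push the sprung steel flap in with one fingertip and hold it open, and with the other finger push the cutter over the sill so that it drops in. The cutter's thin edge must not press against the flap while it slides on the lid, and the flap stays held until the cutter has dropped; then take the hand away so that the flap springs shut. Leave everything else on the worktop where it stands.

Things in the scene. Friction and masses are not known exactly. Their poses are not given: they have to be found in the camera images.
- caddy: white plastic wash-up caddy, fixed, hollow, 295 long (x) x 184 wide (y) mm. Origin: on the worktop, under the middle of its sill. +x runs from the lid over the sill to the back, +y left, z up. From x = -125 to 0 mm its top is a flat lid 130 mm high; from 0 to 112 mm a 176 mm wide opening under the sloping flap, between side cheeks; from 112 to 170 mm a closed hood 196 mm high.
- sill (a point): middle of the sill, the straight edge where the lid ends and the opening begins: caddy x = 0, y = 0, height 130 mm. The lid plate is 6 mm thick with only the hollow below; inner floor at 8 mm height. The upright side cheeks (4 mm thick, inner faces at y = +-88 mm) rise from lid height at x = 0 to 196 mm at x = 112 mm.
- flap (a joint): opening angle of the flap, rad: 0 = shut (a spring shuts it whenever let go), grows as it is pushed in and down, stop at 1.1. A fingertip 8 mm above the lid moving in caddy +x meets it at about x = 11 mm, has it 0.4 rad open at x = 70 mm and 0.7 rad at x = 90 mm (1 to 5 N); it cannot pass x = 102 mm, below the pin. From about 0.7 rad the fluted cutter drops through freely.
- flap_pin (a point): middle of the pin (along caddy y) that the flap hangs on: caddy x = 112 mm, height 186 mm. The flap is a flat steel plate, 4 mm thick, 170 mm wide, 125 mm long; shut, it slopes 27 degrees down from the pin to the sill.
- flap_edge (a point): middle of the flap's free lower edge, with a black rubber strip; shut, it lies at the sill
- fluted_ring: fluted steel pastry cutter, a ring 55 mm across and 30 mm high, about 26 g, lying flat on the caddy's lid. Origin: centre of its underside; z is its axis.
- plain_ring: plain steel pastry cutter, 71 mm across, 30 mm high, on the worktop; stays. Origin: centre of its underside.
- yolk_bowl: small glass bowl of egg yolk, 116 mm across, 44 mm high, on the worktop; stays. Origin: centre of its underside.
- butter: wrapped stick of butter, 33 x 120 x 32 mm (its y is the long axis), on the worktop; stays. Origin: centre of its underside.
- berry_box: lower clear box of blueberries, 120 x 178 x 52 mm, on the worktop; stays. Origin: centre of its underside.
- berry_box_b: upper box of blueberries, same size, stacked on the lower one; stays. Origin: centre of its underside.
- cornflour: yellow card drum, 75 mm across, 96 mm high, on the worktop; stays. Origin: centre of its underside.
- pepper_mill: black pepper mill, 52 mm across, 184 mm high, behind the caddy; stays. Origin: centre of its underside.

How it is judged:
By the outcome, as a careful person would: the job done as asked, in the order asked, and still so for the second after the job is handed in, with the robot touching nothing.
It also fails if it takes over 32 s, if anything falls off the work surface, if the arm or the gripper's body presses on something with over 40 N, if the wrist force passes 120 N, or if a joint passes its speed limit or range.

### The arm

A 6-joint arm with a two-finger parallel gripper is mounted at the origin on a cart in front of the work surface, level with it; the furniture and walls round the work are solid. World frame = base frame: x ahead of the robot, y to its left, z up, the work surface at z = 0. Lengths are in m, angles in rad, forces in N, time in s.
With the tool pointing down it reaches from about 0.35 to 0.95 m from the base axis. Payload 17.4 kg.
Tool frame: the origin (TCP) lies between the finger pads; the fingertips stand 17 mm ahead of it and the grasp point (between the pads) lies 2 mm behind it; z points along the fingers, y is the direction in which the jaws open and shut (so a half turn about z gives the same grasp; the last joint's range is limited). The gripper opens to 93 mm and grips with 3 to 60 N. Pads are 15 mm wide; open, the fingers measure 128 mm over their backs; the gripper's body (75 mm by 188 mm) begins 65 mm behind the grasp point.
Start: joints at [-1.235, 0.116, 1.442, -0, 1.584, -0.038], TCP at [0.246, -0.628, 0.236] pointing down, gripper open.
Joint ranges: [-2.83, 2.83], [-0.83, 2.19], [0.07, 2.5], [-1.14, 4.28], [0.01, 3], [-2.97, 2.97]. Speed limits (rad/s): [1.89, 1.89, 2.22, 3.14, 3.14, 3.14].

### API

Orientations are given as a unit quaternion [x, y, z, w].
In Python, from cell import ctrl, readout, read_camera gives the robot as it stands. The module is installed in compiled form; this text tells all that it offers. Calls block until the motion is done:
- ctrl.movep(position, orientation): joint-space move of the TCP to a pose.
- ctrl.servo_line(position, frame=None, speed=0.15): straight line of the TCP; frame=None keeps the orientation; speed is the mean speed in m/s.
- ctrl.goto_joints(angles): joint-space move.
- ctrl.command_gripper(opening, grasp_force=None): finger opening in m; grasp_force is the grip in N (None keeps the last); returns when the fingers have stopped.
- ctrl.wait(seconds).
- ctrl.solve_ik(position, orientation): joint angles nearest the present ones, or None.
- readout.read_state(): the state.
- read_camera(name): name is "scene" or "side" or "wrist"; returns a dict with "pixels" (480x640x3 uint8, red, green, blue), "fx", "fy", "cx", "cy" (pixels), "R" (3x3) and "t" (3): a world point X has camera coordinates R X + t. Camera axes: x right, y down, z forward; pixel columns grow to the right and rows downward; lengths in m; the calibration is good to about 2 mm. A picture is of the moment at which its call begins. There is no depth.
A pose or a line that the arm cannot do raises ctrl.PlanningError and nothing moves.
- ctrl.job_done(): hands the job in, once; it reports no verdict.
The state is a dict: "time": time; "joint_positions": joint angles; "dq": joint speeds; "effort": joint torques, N m; "tcp_pos": TCP position; "eef_rot": TCP orientation; "ft_force": force on the tool from outside, world axes, zero at the start; "ft_torque": the same for the moment, N m; "gripper_width": finger opening in m.
Only numpy, scipy, OpenCV 4.12 (cv2) and the standard library are available. Lean on these libraries where they do the work, as an engineer would, in place of code of your own. Each camera call takes 0.05 s, during which the arm holds its last target. There are 200 camera calls.

## Working session

There is one attempt and no reset: what is moved stays moved. The work goes in short steps, each a Python script; the robot and the scene stay as the last script left them, time stands still between calls to the robot, and variables do not carry over. Pictures are saved under pics/ and viewed, about 8 in all and at most 12, crops included, and the job is handed in when it is done.

```bash
mkdir -p pics; cat > h.py <<'E'
import numpy as np, cv2
from cell import ctrl, readout, read_camera
def snap(name,fn):
    c=read_camera(name); cv2.imwrite('pics/'+fn,c['pixels'][:,:,::-1]); np.savez('pics/'+fn+'.npz',**c); return c
def ray(c,uv,z):
    d=np.array([(uv[0]-c['cx'])/c['fx'],(uv[1]-c['cy'])/c['fy'],1.]); R=np.array(c['R']); t=np.array(c['t'])
    o=-R.T@t; w=R.T@d; return o+w*(z-o[2])/w[2]
def proj(c,X):
    p=np.array(c['R'])@np.array(X)+np.array(c['t']); return np.array([c['fx']*p[0]/p[2]+c['cx'],c['fy']*p[1]/p[2]+c['cy']])
E
python3 - <<'E'
from h import *
for n in('scene','side'):
    c=snap(n,n+'0.png'); print(n,-np.array(c['R']).T@c['t'],c['fx'],np.round(c['R'],3).tolist())
s=readout.read_state(); print(s['time'],s['eef_rot'],s['gripper_width'],s['ft_force'])
E
```

```text
scene [-0.01805039  0.49122651  0.86089001] 496.19922610155373 [[-0.566, -0.824, 0.005], [-0.576, 0.392, -0.717], [0.589, -0.409, -0.697]]
side [ 0.06787449 -0.68313448  1.13910499] 618.9869146837476 [[0.837, -0.547, 0.02], [-0.385, -0.614, -0.689], [0.389, 0.568, -0.725]]
0.1 [ 9.82585707e-01  1.85809265e-01 -7.19899663e-05 -4.89831429e-04] 0.09254458427636557 [ 0.01823392  0.15519979 -0.29600781]
```

View pics/scene0.png

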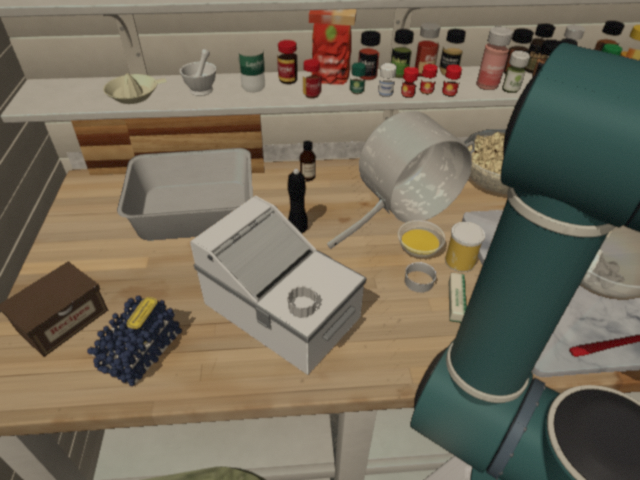

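View pics/side0.png

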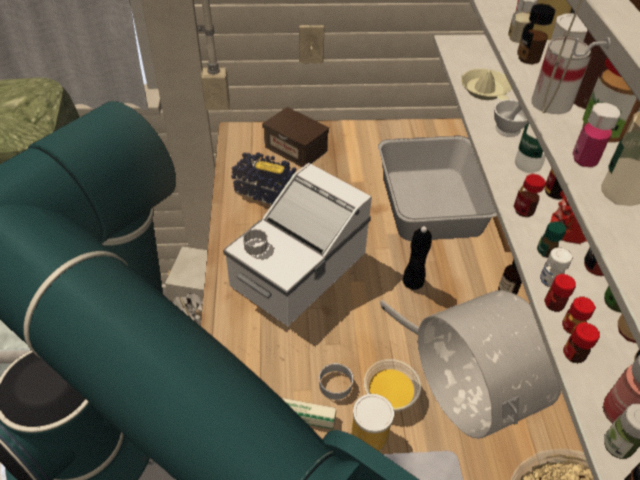

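The scene view shows the caddy around (280,280) with the ring on its lid at (304,301). In the side view the caddy is around (300,245) and the ring at (258,243). I'll enlarge both to find the lid corners.

```bash
python3 - <<'E'
from h import *
a=cv2.imread('pics/scene0.png')[190:380,185:375]; b=cv2.imread('pics/side0.png')[155:345,210:400]
o=[cv2.resize(i,None,fx=2.1,fy=2.1,interpolation=cv2.INTER_CUBIC) for i in(a,b)]
for i in o:
    for k in range(0,190,20): cv2.putText(i,str(k),(int(k*2.1),8),0,.3,(0,0,255)); cv2.putText(i,str(k),(0,int(k*2.1)+4),0,.3,(0,0,255))
cv2.imwrite('pics/crop1.png',np.hstack(o))
E
```

```text
(no output)
```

View pics/crop1.png

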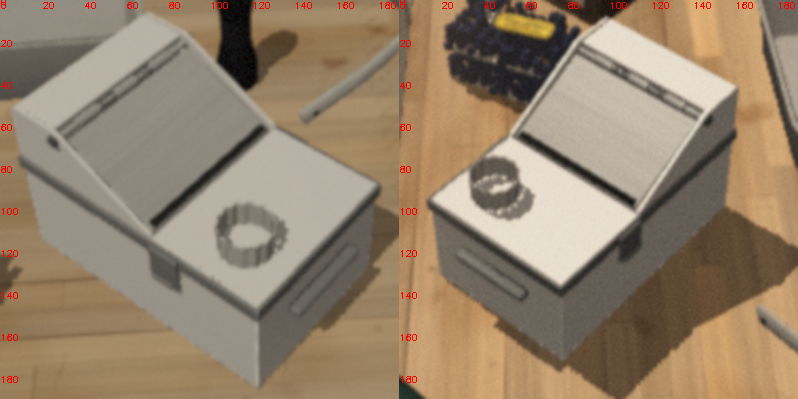

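```bash
python3 - <<'E'
from h import *
from scipy.optimize import least_squares
sc=dict(np.load('pics/scene0.png.npz')); sd=dict(np.load('pics/side0.png.npz'))
S=lambda p:np.array(p)/2.1+[185,190]; D=lambda p:np.array(p)/2.1+[210,155]
M=[(sc,S((258,312)),(-.125,.092)),(sc,S((379,187)),(-.125,-.092)),(sc,S((273,127)),(0,-.092)),(sc,S((154,231)),(0,.092)),
(sd,D((30,203)),(-.125,.092)),(sd,D((163,289)),(-.125,-.092)),(sd,D((238,212)),(0,-.092)),(sd,D((113,137)),(0,.092))]
W=[ray(c,p,.13)[:2] for c,p,_ in M]
def tf(q,m): c,s=np.cos(q[2]),np.sin(q[2]); return np.array([q[0]+c*m[0]-s*m[1],q[1]+s*m[0]+c*m[1]])
r=least_squares(lambda q:np.concatenate([tf(q,m[2])-w for m,w in zip(M,W)]),[.5,.1,.8],loss='soft_l1',f_scale=.003)
print(r.x,np.degrees(r.x[2])); print(np.round(r.fun.reshape(-1,2)*1000,1))
for c,p in((sc,S((250.5,235))),(sd,D((95.5,181)))):
    w=ray(c,p,.145)[:2]; d=w-r.x[:2]; a=r.x[2]; print(w,'caddy',np.cos(a)*d[0]+np.sin(a)*d[1],-np.sin(a)*d[0]+np.cos(a)*d[1])
E
```

```text
[0.57088171 0.14899655 0.30652199] 17.562416080213133
[[ 3.8 -3.5]
 [ 4.7 -3.9]
 [-0.1 -3.2]
 [-4.6  5.8]
 [ 1.9  5. ]
 [-0.5  3.3]
 [-1.8 -5.5]
 [-2.3  2.8]]
[0.48381393 0.16770375] caddy -0.07736465167517081 0.04410745911004849
[0.48966311 0.17247573] caddy -0.07034819260266854 0.04689205165078619
```

```bash
cat >> h.py <<'E'
from scipy.spatial.transform import Rotation as Ro
Q=[.5709,.1490,.3065]
def wp(x,y,z,q=Q): c,s=np.cos(q[2]),np.sin(q[2]); return np.array([q[0]+c*x-s*y,q[1]+s*x+c*y,z])
def ori(sgn=1,q=Q):
    y=sgn*np.array([np.cos(q[2]),np.sin(q[2]),0]); z=np.array([0,0,-1.]); return Ro.from_matrix(np.c_[np.cross(y,z),y,z]).as_quat()
E
python3 - <<'E'
from h import *
P=wp(-.064,.0455,.30)
for s in(1,-1): print(s,ctrl.solve_ik(P,ori(s)), ctrl.solve_ik(wp(.036,.0455,.155),ori(s)))
js=np.array(readout.read_state()['joint_positions'])
c=[(np.abs(np.array(ctrl.solve_ik(P,ori(s)))-js).max(),s) for s in(1,-1) if ctrl.solve_ik(P,ori(s)) is not None]
s=min(c)[1]; print('use',s)
ctrl.movep(P,ori(s)); st=readout.read_state(); print(st['time'],st['tcp_pos'])
c=snap('wrist','wrist0.png'); print(np.array(proj(c,wp(0,0,.13))),[proj(c,wp(x,y,.13)).round() for x in(-.125,0) for y in(-.092,.092)],proj(c,wp(-.074,.0455,.145)))
E
```

```text
1 [ 2.87077613e-01 -2.20988661e-01  1.66252438e+00 -4.44089210e-16
  1.70005694e+00 -1.94223874e-02] [ 2.90185612e-01  4.17801589e-02  1.65144184e+00 -4.44089210e-16
  1.44837065e+00 -1.63143882e-02]
-1 None None
use 1
3.0583 [0.49640086 0.1725965  0.29992821]
[381.35105975 277.78036849] [array([258., 361.]), array([249., 183.]), array([377., 361.]), array([386., 182.])] [304.80676242 236.06890307]
```

View pics/wrist0.png

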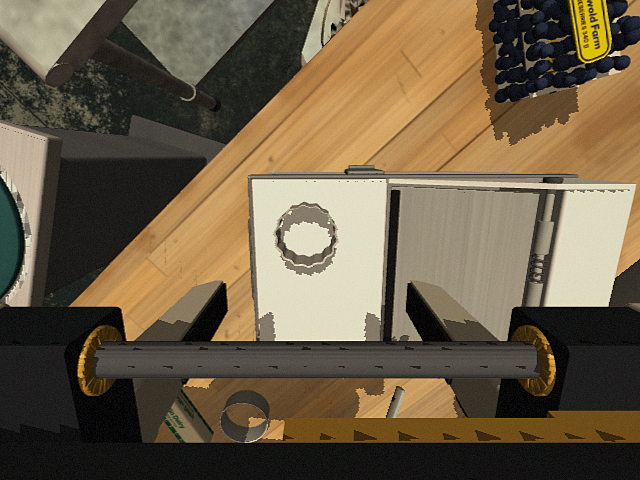

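The wrist view puts the ring at about (306,238), within 2 px of the prediction. The lid edges are at column 250 and the sill at 387, and both agree with the fitted pose. I'll descend with the ring between the fingers.

```bash
python3 - <<'E'
from h import *
ctrl.servo_line(wp(-.063,.044,.155),speed=.12); st=readout.read_state(); print(st['time'],st['tcp_pos'],st['ft_force'],st['gripper_width'])
c=snap('wrist','wrist1.png'); d=snap('side','side1.png')
a=c['pixels'][:,:,::-1][100:480,100:540]; b=cv2.resize(d['pixels'][:,:,::-1][155:345,210:390],None,fx=2,fy=2,interpolation=cv2.INTER_CUBIC)
cv2.imwrite('pics/c2.png',np.hstack([a,b]))
E
```

```text
4.4667 [0.49786881 0.17202182 0.15579604] [0.31169202 0.36533301 0.53648435] 0.09312059697464557
```

View pics/c2.png

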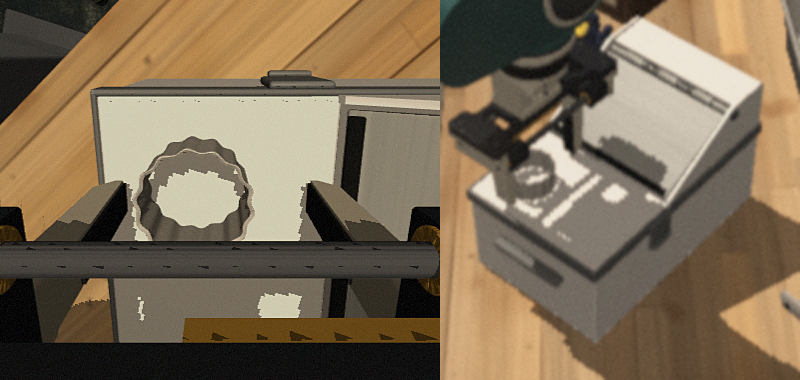

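Ring is between the fingers with room on both sides. B trails at the ring's back and A stands in front of the flap. Now I'll push along caddy +x.

```bash
python3 - <<'E'
from h import *
for x in(-.02,.008,.022,.030,.033):
    ctrl.servo_line(wp(x,.044,.155),speed=.06); st=readout.read_state(); print(x+.064,st['time'],st['tcp_pos'].__repr__(),np.round(st['ft_force'],2))
    if np.linalg.norm(st['ft_force'])>15: break
ctrl.wait(.4)
c=snap('wrist','wrist2.png'); d=snap('scene','scene2.png')
a=c['pixels'][:,:,::-1][100:480,100:540]; b=cv2.resize(d['pixels'][:,:,::-1][190:380,190:370],None,fx=2,fy=2,interpolation=cv2.INTER_CUBIC)
cv2.imwrite('pics/c3.png',np.hstack([a,b]))
E
```

```text
0.044 5.4333 array([0.53850586, 0.18490711, 0.15499136]) [ 0.   -0.58  0.05]
0.07200000000000001 6.05 array([0.56544851, 0.19344671, 0.15492646]) [-0.42 -0.21  1.96]
0.086 6.4333 array([0.57903494, 0.19771924, 0.15513268]) [-0.92  0.26  3.15]
0.094 6.7167 array([0.58628054, 0.20001828, 0.15498299]) [-2.46 -0.23  1.87]
0.097 6.9667 array([0.58881292, 0.20085126, 0.15479979]) [-3.76 -1.07  0.2 ]
```

View pics/c3.png

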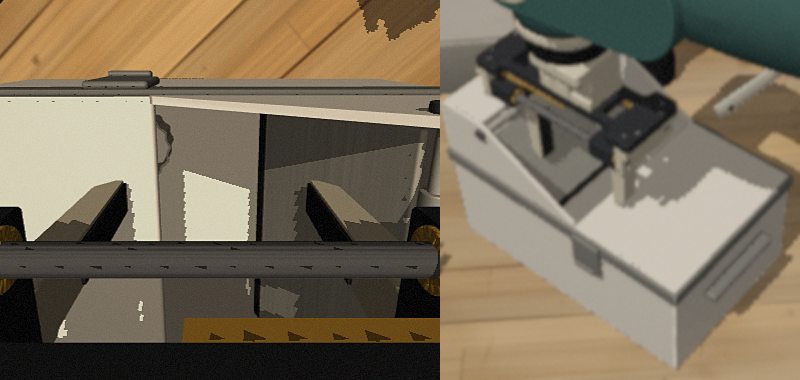

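```bash
python3 - <<'E'
from h import *
c=dict(np.load('pics/wrist2.png.npz'))
def cad(w): d=w[:2]-Q[:2]; a=Q[2]; return np.round([np.cos(a)*d[0]+np.sin(a)*d[1],-np.sin(a)*d[0]+np.cos(a)*d[1]],4)
for uv in((258,213),(258,270),(273,243)): print(uv,[(z,cad(ray(c,uv,z)).tolist()) for z in(.01,.038,.1,.12)])
ctrl.wait(.3); e=snap('wrist','wrist3.png')
print(np.abs(e['pixels'][205:275,255:280].astype(int)-c['pixels'][205:275,255:280]).mean(), readout.read_state()['time'])
im=cv2.resize(e['pixels'][:,:,::-1][180:350,200:400],None,fx=3.5,fy=3.5,interpolation=cv2.INTER_CUBIC)
cv2.imwrite('pics/c4.png',cv2.convertScaleAbs(im,alpha=1.6))
E
```

```text
(258, 213) [(0.01, [-0.0169, 0.0672]), (0.038, [-0.0122, 0.0718]), (0.1, [-0.0016, 0.082]), (0.12, [0.0018, 0.0853])]
(258, 270) [(0.01, [-0.0192, 0.0157]), (0.038, [-0.0142, 0.0252]), (0.1, [-0.0032, 0.0463]), (0.12, [0.0004, 0.0531])]
(273, 243) [(0.01, [-0.0049, 0.0406]), (0.038, [-0.0013, 0.0478]), (0.1, [0.0067, 0.0636]), (0.12, [0.0093, 0.0687])]
5.12 7.8167
```

View pics/c4.png

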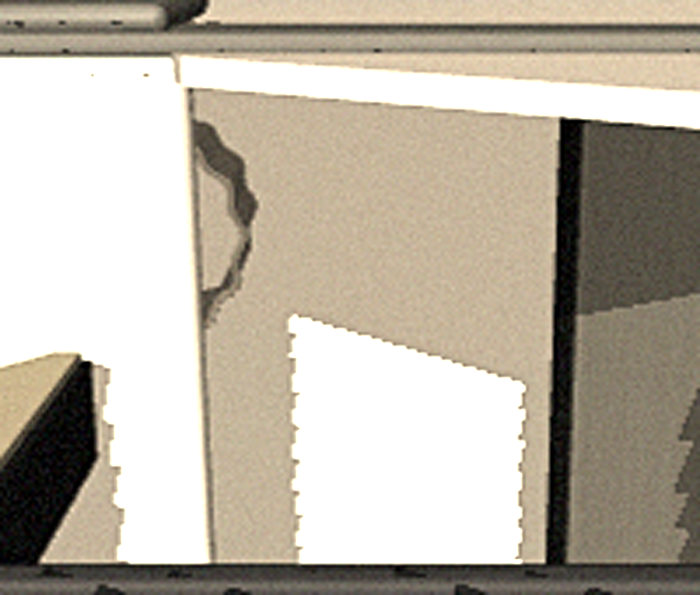

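The cutter lies flat and still on the caddy's floor, seen past the sill. I'll withdraw back along -x, then up, and check.

```bash
python3 - <<'E'
from h import *
ctrl.servo_line(wp(-.068,.044,.155),speed=.12)
ctrl.servo_line(wp(-.068,.044,.32),speed=.15)
ctrl.servo_line(wp(-.14,-.16,.32),speed=.2)
ctrl.wait(.5); st=readout.read_state(); print(st['time'],st['ft_force'])
c=snap('scene','scene4.png'); d=snap('side','side4.png')
cv2.imwrite('pics/c5.png',cv2.resize(np.hstack([c['pixels'],d['pixels']])[:,:,::-1],(800,300),interpolation=cv2.INTER_AREA))
x=[cv2.resize(i['pixels'][:,:,::-1][r:r+130,q:q+190],(400,274),interpolation=cv2.INTER_CUBIC) for i,r,q in((c,190,185),(d,155,210))]
cv2.imwrite('pics/c5.png',np.vstack([np.hstack(x),cv2.imread('pics/c5.png')]))
E
```

```text
11.7917 [-0.77006486 -0.42166405 -0.30413843]
```

View pics/c5.png

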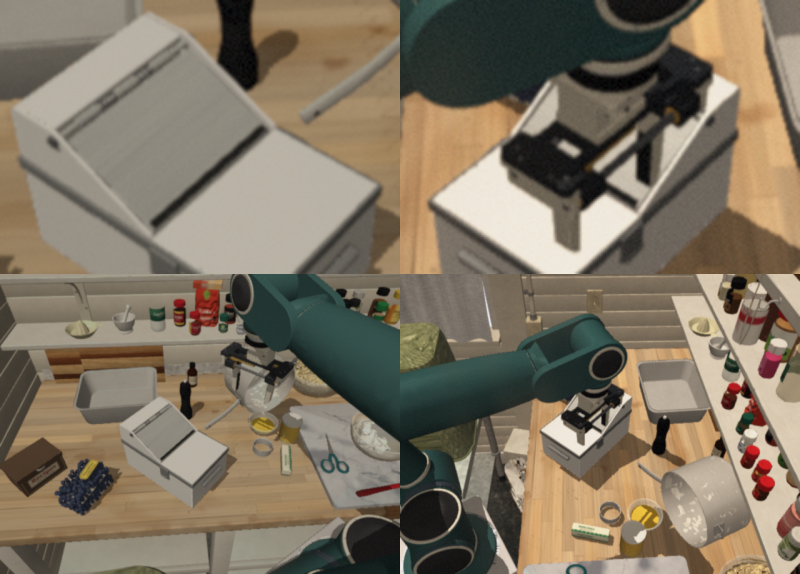

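The flap is shut, the lid is empty, the other items are where they stood, and the hand is clear.

```bash
python3 -c "
from cell import ctrl
ctrl.job_done()"
```

```text
the job is handed in; nothing more can be done
```

The fluted cutter is in the caddy, the flap has sprung shut, and I handed the job in at about 11.8 s of the 32 s allowed. `job_done` reports no verdict, so this rests on my own pictures and readings.

- **What I did:** I lowered the open gripper over the lid with the cutter between the fingers, without gripping it. I then moved straight in caddy +x: the front finger pushed the flap in to about x = 97 mm, and the rear finger pushed the cutter over the sill. I kept the flap held until the wrist view showed the cutter down inside, then drew back, lifted and moved the hand off to the side.
- **Forces:** the largest force I read during the push was about 4 N.
- **The drop:** before I let the flap go, two wrist pictures showed the cutter inside, and its size and position fit one lying flat on the inner floor. It lies partly under the lid, so only part of it was visible.
- **Last pictures:** the lid was empty, the flap shut, the other items looked unmoved, and nothing touched the hand. I compared the other items by eye only.
- **Disagreement:** the two fixed cameras differed by up to about 7 mm on the cutter's position. The wrist view agreed with their average to about 2 mm, and I used that for the push.

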